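# Level the parcel scale on the sorting bench

### The arm

A 7-joint arm with a two-finger parallel gripper is mounted at the origin on the work surface. World frame = base frame: x ahead of the robot, y to its left, z up, the work surface at z = 0. Lengths are in mm, angles in rad, forces in N, time in s.
With the tool pointing down it reaches from about 400 to 875 mm from the base axis. Payload 4.4 kg.
Tool frame: the origin (TCP) lies at the very end of the fingers, on their centre line; the grasp point (between the pads) lies 19 mm behind it; z points along the fingers, y is the line along which they close (so a half turn about z gives the same grasp; the last joint's range is limited). The gripper opens to 85 mm and grips with 20 to 120 N. Pads are 22 mm wide; open, the fingers measure 114 mm over their backs; the gripper's body (76 mm by 85 mm) begins 54 mm behind the grasp point. The pads swing forward as they close: fully open they stand 13 mm farther back than shut.
Start: joints at [1.054, 0.628, 0.038, 1.517, -0.027, 0.996, -0.02], TCP at [283.224, -585.066, 231.313] pointing down, gripper open.
Joint ranges: [-3.06, 3.06], [-0.37, 2.12], [-1.25, 1.32], [0.18, 2.47], [-1.1, 4.24], [0.23, 1.98], [-2.94, 2.94]. Speed limits (rad/s): [2.57, 2.57, 3.14, 3.14, 3.14, 3.14, 3.14].

### API

Orientations are given as [roll, pitch, yaw] about the fixed x, y, z axes, in that order (R = Rz(yaw) Ry(pitch) Rx(roll)).
In Python, from cell import monitor, viewer, workorder gives the robot as it stands.
- The arm moves only by the tool arm_command, never from a script. Its argument "series" is one flat list of numbers, 5 for each row, row after row: the opening in per cent of the stroke, from 0 (shut) to 100 (fully open), then the shift along the tool's x, y, z in cm, then the turn about the tool's z in degrees. In form: [claw, x, y, z, roll, claw, x, y, z, roll, ...]. A call has exactly 5 rows; each row is the pose to reach, as a shift and turn from the pose commanded when the call began, along the tool's axes at that moment; what a row does not reach only later rows make up. A row lasts 1/12 s, in which the tool goes at most 41.7 mm and 7.16 degrees, less where a joint would pass 70% of its speed; a pose out of reach is approached as far as the arm can. A call with a gripper value outside its range is refused whole. The fingers move at their own pace and stop on an object; the grip force is fixed at half the most. Time passes only in rows, so rows that repeat a pose let the fingers close, or fill a call up. It gives the time, the measured TCP pose, the force, the opening and the grip force at its end, in the units of the state.
- monitor.read_state(): the state, without advancing time (a new reading comes with each control period).
- viewer.get_image(name): name is "side" or "top"; returns (picture, depth): 384x512x3 uint8, red, green, blue; 384x512 float32, mm along the optical axis (not along the pixel's ray), 0 where there is no reading.
- viewer.camera_model(name): a dict with "mtx" (3x3 intrinsics, pixels), "dist_coeffs" ([k1, k2, p1, p2, k3] as OpenCV has them; the pictures are not rectified), "R" (3x3) and "t" (3): a world point X has camera coordinates R X + t. Camera axes: x right, y down, z forward; pixel columns grow to the right and rows downward; lengths in mm; the calibration is good to about 2 mm. A picture is of the moment at which its call begins. camera_model takes no time and is no camera call.
- workorder.finish_job(): hands the job in; it is judged then, once.
The state is a dict: "clock": time; "qpos": joint angles; "qd": joint speeds; "tau": joint torques, N m; "eef_pos": TCP position; "tool_rot": TCP orientation; "force": force on the tool from outside, world axes, zero at the start; "torque": the same for the moment, N m; "width": finger opening in mm; "gripper_force": force on a finger pad.
Only numpy, scipy, OpenCV 4.12 (cv2) and the standard library are available. Lean on these libraries where they do the work, as an engineer would, in place of code of your own. Each camera call takes 0.05 s, during which the arm holds its last target. There are 200 camera calls.

### The job

The parcel scale on the sorting bench stands out of level. Turn its two blue foot screws, one after the other, until the white bubble in each of its two yellow-green tube vials lies wholly between the black lines; each vial lies along an edge and shows the screw it points at.

Things in the scene. Friction and masses are not known exactly. Their poses are not given: they have to be found in the camera images.
- screw_a: Blue foot screw on an upright axis, stops 1.3 rad either side of level. Disc 46 mm across, 8 mm thick; on it a grip bar 44 mm long along its x axis, 14 mm wide along y, from 8 to 38 mm above the origin (on the axis, under the disc, 48 mm over the bench, give or take 8). Grip the bar across its 14 mm from above and turn; takes about 0.1 N m and stays where it is left.
- screw_b: Second blue foot screw, at the diagonally opposite corner of the scale's 216 mm square deck; same shape, size, axes and behaviour as screw_a. A third corner has a red lock knob of the same shape, of no use here; the fourth, between the two vials, a low steel pivot. The scale stands at any yaw, fixed to the bench. Deck top 42 mm, vial tops 52 mm over the bench.
- bubble_a_mid (a point): Centre of the white 14 mm long bubble in the yellow-green tube vial that points at screw_a (vial 88 x 24 mm, along the deck's edge). Centred between the black lines (32 mm apart) it is 85 mm from screw_a's axis. Turning screw_a clockwise seen from above moves it towards screw_a, anticlockwise away, 20 mm per radian. The other screw does not move it. It starts 12 to 22 mm off.
- bubble_b_mid (a point): Centre of the white 14 mm long bubble in the yellow-green tube vial that points at screw_b (vial 88 x 24 mm, along the deck's edge). Centred between the black lines (32 mm apart) it is 85 mm from screw_b's axis. Turning screw_b clockwise seen from above moves it towards screw_b, anticlockwise away, 20 mm per radian. The other screw does not move it. It starts 12 to 22 mm off.

How it is judged:
By the outcome, as a careful person would: the job done as asked, in the order asked, and still so for the second after the job is handed in, with the robot touching nothing.
It also fails if it takes over 45 s, if anything falls off the work surface, if the arm or the gripper's body presses on something with over 40 N, if the wrist force passes 120 N, or if a joint passes its speed limit or range.

## Working session

There is one attempt and no reset: what is moved stays moved. The work goes in short steps, Python scripts to look and compute and a tool call to move; the robot and the scene stay as the last step left them, time stands still between calls to the robot, and variables do not carry over. Pictures are saved under pics/ and viewed, at most 10 in all, crops included, and the job is handed in when it is done.

Besides the shell and the picture viewer there is one more tool, called after "Request:" as name(argument=value, ...) on one line, values as JSON. arm_command: Moves the arm, as the interface text tells. Its arguments: {"type":"object","properties":{"series":{"type":"array","items":{"type":"number"}}},"required":["series"]}

```bash
mkdir -p pics; ls
python3 - <<'E'
from cell import monitor, viewer, workorder
import cv2, numpy as np
for n in ("side","top"):
    p,d=viewer.get_image(n); np.savez(f"pics/{n}0.npz",p=p,d=d)
    cv2.imwrite(f"pics/{n}0.png",p[:,:,::-1]); m=viewer.camera_model(n); print(n,m)
a=cv2.imread("pics/side0.png");b=cv2.imread("pics/top0.png")
print(monitor.read_state())
E
```

```text
pics
side {'mtx': array([[367.10744078,   0.        , 252.23951864],
       [  0.        , 367.10744078, 191.93004096],
       [  0.        ,   0.        ,   1.        ]]), 'dist_coeffs': array([-0.11114695,  0.        ,  0.        ,  0.        ,  0.        ]), 'R': array([[ 0.99654095, -0.08168734,  0.01527454],
       [-0.03304684, -0.55817813, -0.82906277],
       [ 0.07624985,  0.82569023, -0.55894687]]), 't': array([-579.46379297,   96.72701442,  646.49443266])}
top {'mtx': array([[474.25234697,   0.        , 258.18820893],
       [  0.        , 474.25234697, 193.27902458],
       [  0.        ,   0.        ,   1.        ]]), 'dist_coeffs': array([-0.19505057,  0.        ,  0.        ,  0.        ,  0.        ]), 'R': array([[ 5.49711679e-04, -9.98898999e-01,  4.69093482e-02],
       [-9.94051698e-01, -5.65463825e-03, -1.08762344e-01],
       [ 1.08907852e-01, -4.65705293e-02, -9.92960354e-01]]), 't': array([ -9.6060824 , 591.89219085, 739.58130917])}
{'clock': 0.1, 'qpos': array([ 1.05418707,  0.6292052 ,  0.03842854,  1.51831138, -0.02700535,
        0.99628972, -0.01998067]), 'qd': array([ 2.94304841e-04, -2.50582754e-03,  1.62987559e-04, -3.16083276e-03,
       -3.02389728e-06,  1.36347828e-03, -1.28260124e-03]), 'tau': array([ 1.98737151e-03, -5.64534116e+01,  1.22997142e+00, -1.93972689e+01,
        1.11727897e-02,  5.46636031e-03,  1.24701162e-05]), 'eef_pos': array([ 282.98695113, -584.52522531,  230.49825646]), 'tool_rot': array([-3.13989621e+00,  1.35536149e-06,  4.50837827e-01]), 'force': array([ 0.54509703, -0.09505953, -0.1139476 ]), 'torque': array([ 0.0006562 , -0.02465665, -0.03028574]), 'gripper_force': 0.0, 'width': 85.41026155074809}
```

View pics/top0.png

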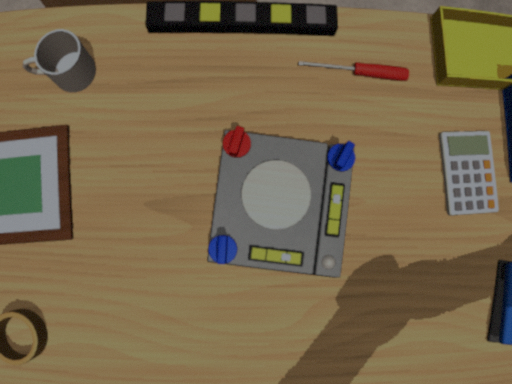

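View pics/side0.png

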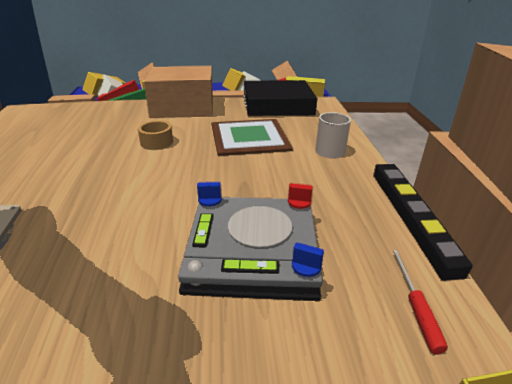

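The top view shows the scale with blue screws at about (342,157) and (223,249), and the red knob at (237,143). The vials are at (335,209) and (276,256), with the pivot at (329,262). The side view shows the same layout: blue screws at (209,193) and (308,259), vials at (203,230) and (250,266).

```bash
cat > h.py <<'E'
from cell import monitor, viewer, workorder
import cv2, numpy as np
def grab(n):
    p,d=viewer.get_image(n); return p,d
def rays(n,uv):
    m=viewer.camera_model(n)
    q=cv2.undistortPoints(np.float64(uv).reshape(-1,1,2),m["mtx"],m["dist_coeffs"])[:,0]
    R,t=m["R"],m["t"]; return -R.T@t, np.c_[q,np.ones(len(q))]@R
def on_plane(n,uv,z):
    c,r=rays(n,uv); return c+r*((z-c[2])/r[:,2])[:,None]
def cloud(n,d,mask):
    v,u=np.nonzero(mask&(d>0)); c,r=rays(n,np.c_[u,v]); return c+r*d[v,u][:,None], np.c_[u,v]
def hsv(p): return cv2.cvtColor(p,cv2.COLOR_RGB2HSV)
def blue(p):
    h=hsv(p); return (h[...,0]>110)&(h[...,0]<130)&(h[...,1]>150)&(h[...,2]>70)
def green(p):
    h=hsv(p); return (h[...,0]>25)&(h[...,0]<45)&(h[...,1]>120)&(h[...,2]>90)
def comps(m,lo,box):
    n,l,s,c=cv2.connectedComponentsWithStats(m.astype(np.uint8))
    return [(l==i) for i in range(1,n) if s[i,4]>=lo and box[0]<c[i][0]<box[1] and box[2]<c[i][1]<box[3]]
BOX={"top":(200,370,120,290),"side":(180,330,175,300)}
def screws(n,p,d):
    for k in comps(blue(p),40,BOX[n]):
        P,_=cloud(n,d,k); zt=np.percentile(P[:,2],95); T=P[P[:,2]>zt-6]
        r=cv2.minAreaRect(np.float32(T[:,:2])); b=cv2.boxPoints(r)
        e=[b[1]-b[0],b[2]-b[1]]; e=max(e,key=np.linalg.norm)
        print(n,"screw all",P.mean(0).round(),"top z",zt.round(1),"bar c",np.round(r[0],1),np.round(r[1]),"yaw",round(np.degrees(np.arctan2(e[1],e[0]))%180,1),len(T), "z<65 mean",P[P[:,2]<65][:,:2].mean(0).round(1))
def vials(n,p):
    h=hsv(p); g=green(p)
    g2=cv2.morphologyEx(g.astype(np.uint8),cv2.MORPH_CLOSE,np.ones((9,9)))>0
    for k in comps(g2,80,BOX[n]):
        v,u=np.nonzero(k); P=on_plane(n,np.c_[u,v],52)
        r=cv2.minAreaRect(np.float32(P[:,:2]))
        w=k&(h[...,1]<110)&(h[...,2]>140); wv,wu=np.nonzero(w)
        W=on_plane(n,np.c_[wu,wv],52)[:,:2].mean(0) if len(wu) else None
        print(n,"vial",np.round(r[0],1),np.round(r[1]),"bubble",W,len(wu))
E
python3 - <<'E'
from h import *
import h
for n in ("top","side"):
    z=np.load(f"pics/{n}0.npz"); p,d=z["p"],z["d"]
    screws(n,p,d); vials(n,p)
p=np.load("pics/top0.npz")["p"][115:290,200:370]
q=np.load("pics/side0.npz")["p"][170:305,170:340]
a=cv2.resize(p,(400,412),interpolation=2); b=cv2.resize(q,(400,318),interpolation=2)
o=np.zeros((412,800,3),np.uint8);o[:,:400]=a;o[:318,400:]=b
cv2.imwrite("pics/z0.png",o[:,:,::-1])
E
```

```text
top screw all [ 644. -144.   78.] top z 89.8 bar c [ 647.6 -140.3] [14. 42.] yaw 152.0 221 z<65 mean [ 640.  -152.4]
top screw all [ 653. -128.   59.] top z 60.7 bar c [ 651. -128.] [19. 42.] yaw 165.4 186 z<65 mean [ 653.6 -127.9]
top screw all [502.  49.  66.] top z 84.4 bar c [502.6  49.8] [41. 14.] yaw 0.1 249 z<65 mean [502.3  49. ]
top vial [ 565.  -129.9] [18. 79.] bubble [ 581.63696951 -133.03979493] 43
top vial [491.5 -34.6] [79. 18.] bubble [489.04140411 -49.93967934] 51
side screw all [503.  40.  67.] top z 84.7 bar c [502.9  44.1] [10. 40.] yaw 170.6 106 z<65 mean [502.7  36.3]
side screw all [ 647. -150.   73.] top z 89.8 bar c [ 649.7 -143.7] [13. 42.] yaw 151.9 230 z<65 mean [ 645.2 -153.8]
side vial [492.8 -41.7] [77. 18.] bubble [490.89446536 -54.29464322] 41
side vial [ 566.4 -132.6] [19. 79.] bubble [ 578.0570849  -133.01575332] 7
```

View pics/z0.png

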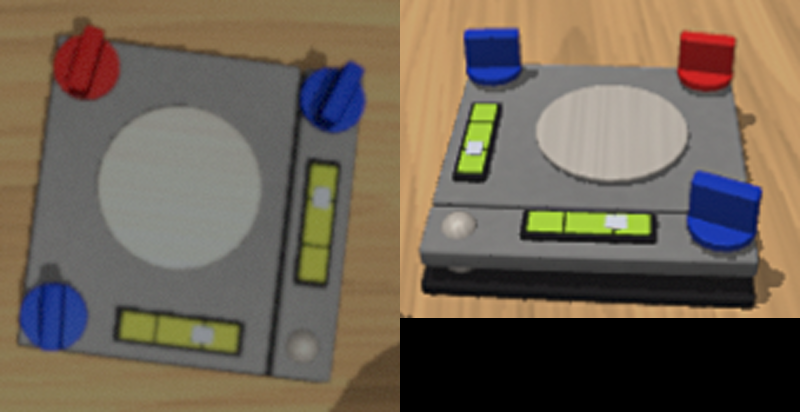

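The measurements agree. Screw R is at (648.5,-141) with its bar at 152° and top at 90 mm. Its bubble lies about 17 mm towards the screw, so it needs about 48° anticlockwise. Screw L is at (502.5,49.7) with its bar at 0° and top at 84.5 mm. Its bubble lies about 15.5 mm away from the screw, so it needs about 44° clockwise. Vial-to-screw distances come out at 84 and 85 mm, against 85 mm given.

Request:
arm_command(series=[100, 3.6, -1.7, 0, 0, 100, 7.3, -3.3, 0, 0, 100, 10.9, -5, 0, 0, 100, 14.5, -6.7, 0, 0, 100, 18.2, -8.4, 0, 0])

```text
clock: 0.52
eef_pos: [410.9, -428.5, 230.9]
tool_rot: [-3.141, 0.0, 0.45]
force: [1.4, -0.2, -0.0]
width: 85.2
gripper_force: 0.0
```

Request:
arm_command(series=[60, 3.6, -1.7, 0, 0, 60, 7.3, -3.3, 0, 0, 60, 10.9, -5, 0, 0, 60, 14.5, -6.7, 0, 0, 60, 18.2, -8.4, 0, 0])

```text
clock: 0.93
eef_pos: [538.2, -273.6, 231.0]
tool_rot: [-3.141, 0.001, 0.451]
force: [0.1, -0.5, 0.4]
width: 51.0
gripper_force: 0.0
```

Request:
arm_command(series=[60, 3.6, -1.7, 0, 7, 60, 7.3, -3.3, 0, 14, 60, 10.9, -5, 0, 21, 60, 14.5, -6.7, 0, 28, 60, 15.8, -7.3, 0, 35])

```text
clock: 1.35
eef_pos: [651.8, -132.4, 230.4]
tool_rot: [-3.136, -0.001, -0.158]
force: [0.3, 1.4, -0.6]
width: 51.4
gripper_force: 0.0
```

Request:
arm_command(series=[60, 0, 0, 2, 7, 60, 0, 0, 4, 13, 60, 0, 0, 6, 19, 60, 0, 0, 8, 19, 60, 0, 0, 8, 19])

```text
clock: 1.77
eef_pos: [644.9, -139.4, 146.6]
tool_rot: [3.139, 0.008, -0.491]
force: [-0.2, -0.2, -0.6]
width: 51.2
gripper_force: 0.0
```

Request:
arm_command(series=[60, 0, 0, 2, 0, 60, 0, 0, 2, 0, 60, 0, 0, 2, 0, 60, 0, 0, 2, 0, 60, 0, 0, 2, 0])

```text
clock: 2.18
eef_pos: [648.9, -141.1, 132.9]
tool_rot: [-3.141, -0.002, -0.492]
force: [0.5, 0.2, -0.4]
width: 51.4
gripper_force: 0.0
```

```bash
cat >> h.py <<'E'
def go(x,y,z,yawdeg):
    s=monitor.read_state(); a=s["tool_rot"][2]; d=np.array([x,y,z])-s["eef_pos"]
    c,k=np.cos(a),np.sin(a)
    print("pos",s["eef_pos"].round(1),"rot",np.degrees(s["tool_rot"]).round(1),"shift cm",np.round([(c*d[0]+k*d[1])/10,(k*d[0]-c*d[1])/10,-d[2]/10],2),"roll",round(((np.degrees(a)-yawdeg+180)%360)-180,1),"q7",s["qpos"][6].round(2))
E
python3 - <<'E'
from h import *
go(648.5,-141,65,-28)
p,d=grab("side"); cv2.imwrite("pics/s1.png",cv2.resize(p[120:320,150:370],None,fx=2.5,fy=2.5)[:,:,::-1])
E
```

```text
pos [ 648.9 -141.1  132.9] rot [-1.80e+02 -1.00e-01 -2.82e+01] shift cm [-0.04  0.01  6.79] roll -0.2 q7 -1.68
```

View pics/s1.png

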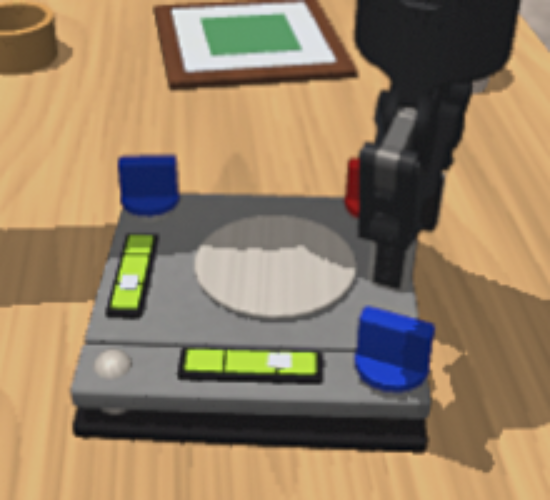

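The gripper hovers over the near screw at crop (395,345), with the fingers lined up across the bar. I'll descend and grip.

Request:
arm_command(series=[60, 0, 0, 2, 0, 60, 0, 0, 4, 0, 60, 0, 0, 5.5, 0, 60, 0, 0, 6.8, 0, 60, 0, 0, 6.8, 0])

```text
clock: 2.65
eef_pos: [646.6, -140.2, 61.2]
tool_rot: [3.141, 0.004, -0.492]
force: [-0.2, 0.2, -1.2]
width: 51.5
gripper_force: 0.0
```

Request:
arm_command(series=[30, 0, 0, 0, 0, 0, 0, 0, 0, 0, 0, 0, 0, 0, 0, 0, 0, 0, 0, 0, 0, 0, 0, 0, 0])

```text
clock: 3.07
eef_pos: [648.9, -141.4, 64.8]
tool_rot: [-3.141, -0.002, -0.492]
force: [-1.5, -0.9, 5.6]
width: 12.6
gripper_force: 61.5
```

Request:
arm_command(series=[0, 0, 0, 0, -6, 0, 0, 0, 0, -12, 0, 0, 0, 0, -18, 0, 0, 0, 0, -24, 0, 0, 0, 0, -30])

```text
clock: 3.48
eef_pos: [649.0, -142.2, 63.3]
tool_rot: [3.139, -0.002, 0.036]
force: [3.1, -3.8, -7.1]
width: 12.9
gripper_force: 59.7
```

Request:
arm_command(series=[0, 0, 0, 0, -6, 0, 0, 0, 0, -12, 0, 0, 0, 0, -18, 0, 0, 0, 0, -18, 0, 0, 0, 0, -18])

```text
clock: 3.9
eef_pos: [649.3, -142.7, 62.3]
tool_rot: [3.139, -0.002, 0.346]
force: [6.5, -3.3, -10.5]
width: 12.8
gripper_force: 59.2
```

Run:
```python
from h import *
go(648.5,-141,65,20)
for n in ("top","side"):
    p,d=grab(n); vials(n,p); cv2.imwrite(f"pics/{n}2.png",cv2.resize(p[115:305,170:370],None,fx=2,fy=2)[:,:,::-1])
cv2.imwrite("pics/b2.png",np.hstack([cv2.imread(f"pics/{n}2.png") for n in("top","side")]))
```

```text
pos [ 649.3 -142.7   62.3] rot [ 1.798e+02 -1.000e-01  1.980e+01] shift cm [-0.02 -0.18 -0.27] roll -0.2 q7 -1.05
top vial [ 565.1 -129.6] [19. 79.] bubble [ 566.09042787 -130.300614  ] 79
top vial [491.5 -35. ] [78. 18.] bubble [489.83774524 -50.41171258] 47
side vial [492.9 -41.8] [77. 18.] bubble [491.29791513 -53.51103725] 36
side vial [ 566.4 -133.8] [20. 78.] bubble [ 567.22800578 -132.3945035 ] 63
```

View pics/b2.png

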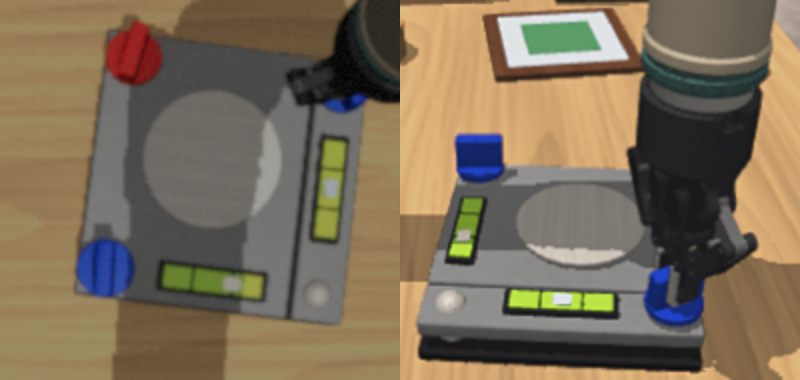

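The right-hand bubble now sits between both black lines, at crop (331,187) in the top view. I'll release and rise straight up.

Request:
arm_command(series=[60, 0, 0, 0, 0, 60, 0, 0, 0, 0, 60, 0, 0, 0, 0, 60, 0, 0, 0, 0, 60, 0, 0, -2, 0])

```text
clock: 4.42
eef_pos: [645.2, -139.7, 80.3]
tool_rot: [-3.138, 0.006, 0.346]
force: [-0.6, -0.1, -0.3]
width: 51.2
gripper_force: 0.0
```

Request:
arm_command(series=[60, 0, 0, -3, 0, 60, 0, 0, -6, 0, 60, 0, 0, -9, 0, 60, 0, 0, -9, 0, 60, 0, 0, -9, 0])

```text
clock: 4.83
eef_pos: [649.5, -140.8, 176.0]
tool_rot: [3.139, -0.004, 0.346]
force: [-0.4, 0.7, -0.6]
width: 51.2
gripper_force: 0.0
```

```bash
python3 -c "
from h import *
go(502.5,49.7,170,0)"
```

```text
pos [ 649.5 -140.8  176. ] rot [179.9  -0.3  19.8] shift cm [ -7.37 -22.91   0.6 ] roll 19.8 q7 -1.04
```

Request:
arm_command(series=[60, -1.2, -3.8, 0, 4, 60, -2.4, -7.6, 0, 8, 60, -3.7, -11.4, 0, 12, 60, -4.9, -15.2, 0, 16, 60, -6.1, -19, 0, 19.8])

```text
clock: 5.25
eef_pos: [523.8, 18.5, 172.3]
tool_rot: [-3.142, 0.002, -0.003]
force: [0.1, 0.9, -0.2]
width: 51.0
gripper_force: 0.0
```

Request:
arm_command(series=[60, 0, 0, 1, 0, 60, 0, 0, 3, 0, 60, 0, 0, 5, 0, 60, 0, 0, 5, 0, 60, 0, 0, 5, 0])

```text
clock: 5.67
eef_pos: [524.9, 17.2, 122.1]
tool_rot: [3.141, 0.004, 0.001]
force: [1.0, -0.8, 0.2]
width: 51.3
gripper_force: 0.0
```

```bash
python3 -c "
from h import *
go(502.5,49.7,60,0)
p,d=grab('top'); vials('top',p)"
```

```text
pos [524.9  17.2 122.1] rot [180.    0.2   0. ] shift cm [-2.24 -3.26  6.21] roll 0.0 q7 -1.55
top vial [ 565.4 -129.7] [18. 78.] bubble [ 566.06146545 -130.38706267] 78
```

Request:
arm_command(series=[60, -1.1, -1.6, 0, 0, 60, -2.2, -3.2, 0, 0, 60, -2.2, -3.2, 0, 0, 60, -2.2, -3.2, 0, 0, 60, -2.2, -3.2, 0, 0])

```text
clock: 6.13
eef_pos: [505.4, 48.7, 124.2]
tool_rot: [3.141, -0.002, 0.0]
force: [0.2, -0.3, 0.9]
width: 51.3
gripper_force: 0.0
```

```bash
python3 -c "
from h import *
go(502.5,49.7,60,0)"
```

```text
pos [505.4  48.7 124.2] rot [ 1.8e+02 -1.0e-01  0.0e+00] shift cm [-0.29 -0.1   6.42] roll 0.0 q7 -1.61
```

Request:
arm_command(series=[60, -0.2, -0.1, 2, 0, 60, -0.2, -0.1, 3.5, 0, 60, -0.2, -0.1, 5, 0, 60, -0.2, -0.1, 6, 0, 60, -0.2, -0.1, 6, 0])

```text
clock: 6.55
eef_pos: [501.7, 49.3, 61.9]
tool_rot: [3.141, 0.002, -0.001]
force: [-0.6, 0.0, -0.1]
width: 51.1
gripper_force: 0.0
```

Request:
arm_command(series=[60, 0, 0, 0, 0, 30, 0, 0, 0, 0, 0, 0, 0, 0, 0, 0, 0, 0, 0, 0, 0, 0, 0, 0, 0])

```text
clock: 6.97
eef_pos: [503.2, 48.6, 64.3]
tool_rot: [3.14, -0.002, -0.001]
force: [-0.3, -5.9, 3.6]
width: 12.7
gripper_force: 61.1
```

Request:
arm_command(series=[0, 0, 0, 0, 6, 0, 0, 0, 0, 12, 0, 0, 0, 0, 18, 0, 0, 0, 0, 24, 0, 0, 0, 0, 30])

```text
clock: 7.38
eef_pos: [503.5, 48.3, 65.5]
tool_rot: [-3.141, -0.004, -0.529]
force: [-3.4, -5.1, 20.3]
width: 12.5
gripper_force: 63.4
```

Request:
arm_command(series=[0, 0, 0, 0, 6, 0, 0, 0, 0, 12, 0, 0, 0, 0, 14, 0, 0, 0, 0, 14, 0, 0, 0, 0, 14])

```text
clock: 7.8
eef_pos: [503.5, 48.1, 66.2]
tool_rot: [-3.14, -0.004, -0.77]
force: [-4.9, -5.5, 24.7]
width: 12.5
gripper_force: 64.0
```

Run:
```python
from h import *
go(502.5,49.7,60,-44)
for n in ("top","side"):
    p,d=grab(n); vials(n,p); cv2.imwrite(f"pics/{n}3.png",cv2.resize(p[115:305,170:370],None,fx=2,fy=2)[:,:,::-1])
cv2.imwrite("pics/b3.png",np.hstack([cv2.imread(f"pics/{n}3.png") for n in("top","side")]))
```

```text
pos [503.5  48.1  66.2] rot [-179.9   -0.2  -44.1] shift cm [-0.19 -0.05  0.62] roll -0.1 q7 -2.07
top vial [ 565.2 -129.7] [18. 79.] bubble [ 566.09398869 -130.30704268] 77
top vial [490.1 -48.7] [52. 19.] bubble [491.34521519 -36.38652487] 90
side vial [493.2 -40.2] [80. 18.] bubble [493.09047435 -38.56360778] 40
side vial [ 566.3 -134. ] [19. 78.] bubble [ 563.19577723 -135.18002801] 10
```

View pics/b3.png

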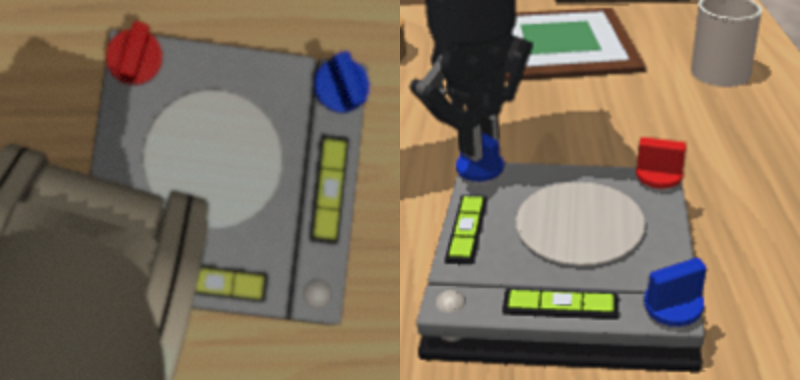

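Both bubbles sit between their lines: the left vial's at side crop (466,224), the other at (562,299). I'll release and rise.

Request:
arm_command(series=[60, 0, 0, 0, 0, 60, 0, 0, 0, 0, 60, 0, 0, 0, 0, 60, 0, 0, 0, 0, 60, 0, 0, -2, 0])

```text
clock: 8.32
eef_pos: [500.0, 50.7, 81.0]
tool_rot: [3.137, 0.004, -0.767]
force: [-0.2, 0.5, -0.7]
width: 51.3
gripper_force: 0.0
```

Request:
arm_command(series=[60, 0, 0, -3, 0, 60, 0, 0, -6, 0, 60, 0, 0, -9, 0, 60, 0, 0, -9, 0, 60, 0, 0, -9, 0])

```text
clock: 8.73
eef_pos: [503.3, 50.9, 174.6]
tool_rot: [-3.139, -0.002, -0.766]
force: [-0.6, 0.1, 0.5]
width: 51.1
gripper_force: 0.0
```

Run:
```python
from h import *
go(502.5,49.7,60,-44)
p,d=grab("side"); vials("side",p); cv2.imwrite("pics/f.png",cv2.resize(p[115:305,170:370],None,fx=3,fy=3)[:,:,::-1])
```

```text
pos [503.3  50.9 174.6] rot [-1.798e+02 -1.000e-01 -4.390e+01] shift cm [ 0.03  0.14 11.46] roll 0.1 q7 -2.16
side vial [493.2 -40.2] [80. 18.] bubble [493.09047435 -38.56360778] 40
side vial [ 566.3 -134. ] [19. 78.] bubble [ 562.72231631 -134.79935115] 9
```

View pics/f.png

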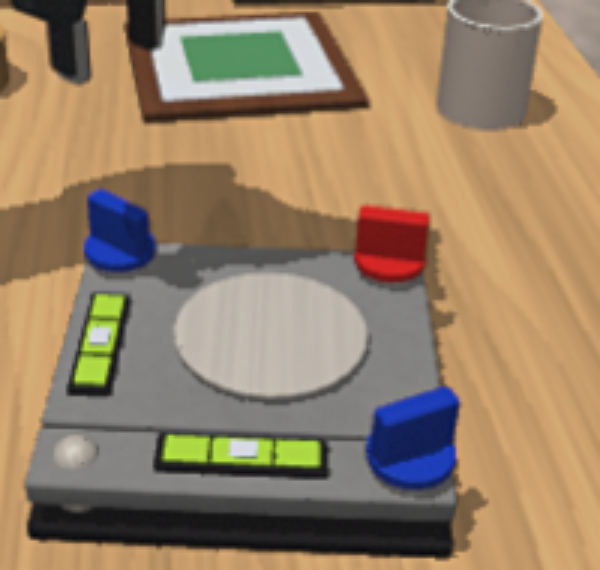

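The gripper is clear. Both bubbles, at (99,336) and (243,450), lie wholly between their lines.

```bash
python3 -c "
from cell import workorder
print(workorder.finish_job())"
```

```text
the job is handed in; nothing more can be done
None
```

Both foot screws were turned one after the other, both bubbles lie wholly between their black lines, and I handed the job in at about 9 s with the gripper clear of the scale.

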